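# Bin the empty finish tin and ease the waste box's spring flap shut

### The job

Put the empty, lidless finish tin into the open metal waste box. Then ease the box's spring-closing flap over and all the way shut, holding it back all the way down so that it never slams, and let go of it.

Things in the scene. Friction and masses are not known exactly. Their poses are not given: they have to be found in the camera images.
- tin_center (a point): Centre (half-way up) of the empty tin: a loose, plain steel, open-topped cylinder, 50 mm in diameter, 60 mm tall, wall 3 mm, about 0.1 kg, standing on the table, mouth up. A closed can of about the same diameter but 85 mm tall and a cork sanding block are near it, at least 100 mm away centre to centre; they are not wanted.
- waste_box: The fixed dark steel waste box, open on top while its flap stands up. Origin: centre of its underside, on the table. 230 mm along its x, 170 mm along its y, 100 mm tall; walls and floor 4 mm. The flap is hinged along its +y long side: hinge axis parallel to the box's x, through (0, 85, 102.5) mm in the box's frame. Turned up to 16 degrees either way about z.
- flap (a joint): Flap angle, rad: 0 shut (level on the rim), 2.3 fully open (leaning 42 degrees back past upright), where it starts, resting on its stop by its own weight. Its hinge spring always pulls it shut: brought forward (about 1 N at the bar) past about 2.0 it closes by itself, spring and weight together giving 1 N at the bar when upright and 3.5 N near shut. Let go there, it slams. No latch.
- flap_bar (a point): Middle of the flap's round grip bar, 10 mm thick, parallel to the hinge: outer side of a loop beyond the flap's free edge (gap 62 mm to the edge, 94 mm between the legs). At angle q it lies at (0, 85 - 232 cos q, 102.5 + 232 sin q) mm in the box's frame: up behind the +y side when open, beyond the -y side when shut. It can turn between the pads, so the gripper may point down all along.
There are look-alikes about, which are no part of the job. Leave any purple look-alike of the part that bears tin_center alone.

How it is judged:
By the outcome, as a careful person would: the job done as asked, in the order asked, and still so for the second after the job is handed in, with the robot touching nothing.
It also fails if it takes over 67 s, if anything falls off the work surface, if the arm or the gripper's body presses on something with over 40 N, if the wrist force passes 120 N, or if a joint passes its speed limit or range.

### The arm

A 7-joint arm with a two-finger parallel gripper is mounted at the origin on the work surface. World frame = base frame: x ahead of the robot, y to its left, z up, the work surface at z = 0. Lengths are in m, angles in rad, forces in N, time in s.
With the tool pointing down it reaches from about 0.425 to 0.95 m from the base axis. Payload 16.7 kg.
Tool frame: the origin (TCP) lies midway between the tips of the shut fingers; the grasp point (between the pads) lies manip.grasp_offset behind it (manip.grasp_offset is the distance from the TCP to the grasp point, in m); z points along the fingers, y is the direction in which the jaws open and shut (so a half turn about z gives the same grasp; the last joint's range is limited). The gripper opens to 94 mm and grips with 3 to 60 N. Pads are 16 mm wide; open, the fingers measure 119 mm over their backs; the gripper's body (75 mm by 177 mm) begins 78 mm behind the grasp point.
Start: joints at [-1.415, 0.426, 0.074, 1.606, -0.034, 1.111, -0.067], TCP at [0.203, 0.644, 0.176] pointing down, gripper open.
Joint ranges: [-2.85, 2.85], [-0.5, 2.14], [-1.23, 1.37], [0.21, 2.46], [-1.02, 4.16], [0.16, 2.05], [-2.73, 2.73]. Speed limits (rad/s): [1.89, 1.89, 2.39, 2.39, 3.01, 3.01, 3.01].

### API

Orientations are given as a rotation vector (axis times angle).
In Python, from workcell import manip gives the robot as it stands. Calls block until the motion is done:
- manip.move_ptp(position, orientation): joint-space move of the TCP to a pose.
- manip.line_to(position, rotation=None, v=0.15, contact_N=None): straight line of the TCP; rotation=None keeps the orientation; v is the mean speed in m/s. With contact_N (N) it stops when the force on the tool has changed by that much, and returns True; else False.
- manip.move_j(angles): joint-space move.
- manip.let_go() and manip.grasp(f_grip=None): open the fingers fully, or close them until they stop; f_grip is the grip in N (None keeps the last).
- manip.pause(seconds).
- manip.ik(position, orientation): joint angles nearest the present ones, or None.
- manip.grab_frame(name): name is "scene" or "side" or "wrist"; returns the picture (420x560x3 uint8, red, green, blue); there is no depth.
- manip.calibration(name): a dict with "K" (3x3 intrinsics, pixels), "k1" (the pictures are not rectified: a ray, as slopes to the right and down, at radius r is drawn at 1 + k1 r^2 times it, then the intrinsics apply), "eye" and "orientation" of the camera in the world. Camera axes: x right, y down, z forward; pixel columns grow to the right and rows downward; lengths in m; the calibration is good to about 2 mm. A picture is of the moment at which its call begins: read the wrist's pose just before it. calibration takes no time and is no camera call; for the wrist camera it gives the pose at the moment of the call.
A pose or a line that the arm cannot do raises manip.IKError and nothing moves.
- manip.finish_job(): hands the job in, once; it reports no verdict.
Trained networks look in the newest picture that a camera, given by its name, has taken for a name from the list of things; names that differ only in an ending like _2 or _b are one class to them, and where a whole thing is asked for, a point or a joint stands for the part that bears it (a point fixed in the world has none). Each returns a list of dicts, best first, with "conf" (0 to 1); they miss things now and then, are a little off and sometimes report something else, mostly with a low value. They report only what shows in the picture. A call takes as long as a camera call. They do not tell look-alikes from the thing itself.
- manip.spot_in(camera, thing): "bbox" ([left, top, width, height] in pixels, round what is visible of it).
- manip.trace(camera, thing): "mask" (420x560 bool, what is visible of it) and "bbox" ([left, top, width, height] in pixels, round what is visible of it).
Readings, each from a call of its own:
- manip.current_time(): time.
- manip.current_joints(): joint angles.
- manip.current_qd(): joint speeds.
- manip.current_joint_efforts(): joint torques, N m.
- manip.current_tool_pos(): TCP position.
- manip.current_tool_rot(): TCP orientation.
- manip.current_force(): force on the tool from outside, world axes, zero at the start.
- manip.current_torque(): the same for the moment, N m.
- manip.current_grip_width(): finger opening in m.
Only numpy, scipy, OpenCV 4.12 (cv2) and the standard library are available. Lean on these libraries where they do the work, as an engineer would, in place of code of your own. Each camera call takes 0.05 s, during which the arm holds its last target. There are 200 camera calls.

## Working session

There is one attempt and no reset: what is moved stays moved. The work goes in short steps, each a Python script; the robot and the scene stay as the last script left them, time stands still between calls to the robot, and variables do not carry over. Pictures are saved under pics/ and viewed, about 8 in all and at most 12, crops included, and the job is handed in when it is done.

```bash
mkdir -p pics; cat > h.py <<'E'
from workcell import manip
import numpy as np, cv2
from scipy.spatial.transform import Rotation as R
def orient(c):
    o=np.array(c["orientation"],float)
    return o if o.shape==(3,3) else R.from_rotvec(o).as_matrix()
def ray(c,uv):
    d=cv2.undistortPoints(np.array([[uv]],float),np.array(c["K"]),np.array([c["k1"],0,0,0,0.]))[0,0]
    return orient(c)@np.array([d[0],d[1],1.])
def onplane(c,uv,z):
    d=ray(c,uv);e=np.array(c["eye"]);return e+d*(z-e[2])/d[2]
def proj(c,P):
    p=(np.atleast_2d(P)-np.array(c["eye"]))@orient(c)
    return cv2.projectPoints(p,np.zeros(3),np.zeros(3),np.array(c["K"]),np.array([c["k1"],0,0,0,0.]))[0][:,0]
def save(name,img): cv2.imwrite(f"pics/{name}.png",img[:,:,::-1])
def down(yaw): # tool y axis at angle yaw+90deg
    return (R.from_euler('z',yaw)*R.from_euler('x',np.pi)).as_rotvec()
E
python3 - <<'E'
from h import *
for n in ("scene","side"):
    save(n,manip.grab_frame(n)); c=manip.calibration(n); print(n,c)
    for t in ("tin_center","waste_box","flap","flap_bar"):
        print(t,[(np.round(d["bbox"]).tolist(),round(d["conf"],2)) for d in manip.spot_in(n,t)])
print(manip.grasp_offset,manip.current_tool_rot(),manip.current_time(),manip.current_grip_width())
E
```

```text
scene {'K': array([[508.78691307,   0.        , 285.87437774],
       [  0.        , 508.78691307, 204.65367241],
       [  0.        ,   0.        ,   1.        ]]), 'k1': 0.007874827847982118, 'eye': array([1.43986792, 0.0586676 , 0.73184708]), 'orientation': array([-1.51632197, -1.81254913,  0.96738954])}
tin_center [([148.0, 222.0, 22.0, 34.0], 0.93), ([192.0, 214.0, 23.0, 33.0], 0.89), ([236.0, 218.0, 19.0, 30.0], 0.67)]
waste_box [([296.0, 115.0, 185.0, 153.0], 0.6)]
flap []
flap_bar [([381.0, 117.0, 99.0, 112.0], 0.61), ([298.0, 114.0, 183.0, 155.0], 0.59)]
side {'K': array([[457.20937962,   0.        , 281.81087109],
       [  0.        , 457.20937962, 204.24720981],
       [  0.        ,   0.        ,   1.        ]]), 'k1': -0.11741597224954521, 'eye': array([0.28812939, 0.48305444, 0.60690666]), 'orientation': array([-0.50413136,  2.66686442, -1.2846178 ])}
tin_center [([273.0, 154.0, 22.0, 35.0], 0.79), ([259.0, 177.0, 25.0, 37.0], 0.69)]
waste_box [([115.0, 203.0, 226.0, 142.0], 0.96)]
flap [([116.0, 256.0, 204.0, 50.0], 0.55)]
flap_bar [([116.0, 258.0, 204.0, 50.0], 0.62)]
0.0188 [-4.78513393e-01 -3.10488380e+00  6.43658988e-05] 0.5 0.0942510437152158
```

View pics/scene.png

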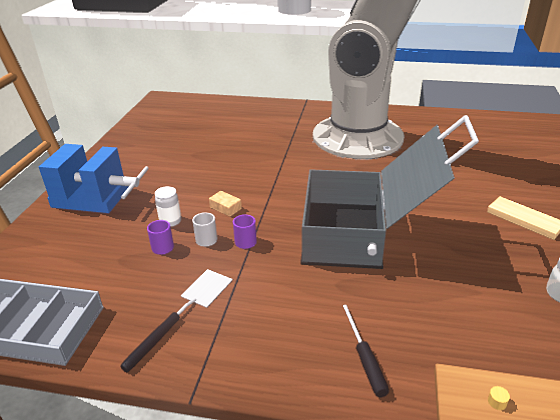

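View pics/side.png

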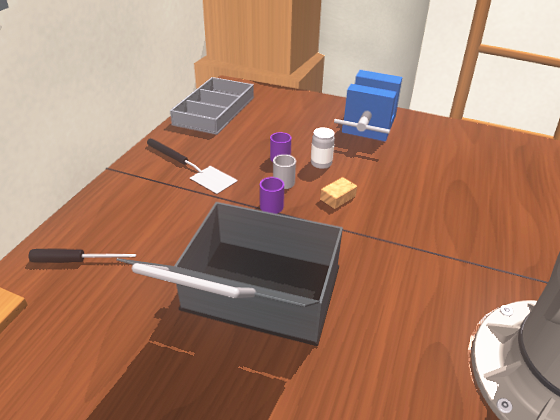

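The scene picture shows the steel tin at (204,229), between purple look-alikes at (160,237) and (245,231). The white can is at (168,206) and the cork at (225,204). The box is at (345,215), with its bar at about (462,140). The side picture shows the tin at (285,172) and the bar running from (135,268) to (250,293).

```bash
python3 - <<'E'
from h import *
from scipy.optimize import least_squares
cs={n:manip.calibration(n) for n in("scene","side")}
for n,(u0,v0,u1,v1),s in(("scene",(290,105,490,275),3.5),("side",(110,195,350,350),3.3)):
    im=cv2.imread(f"pics/{n}.png")[v0:v1,u0:u1]
    save(n+"_crop",cv2.resize(im,None,fx=s,fy=s,interpolation=cv2.INTER_CUBIC)[:,:,::-1])
a=np.linspace(0,2*np.pi,40)
cyl=np.vstack([np.c_[.025*np.cos(a),.025*np.sin(a),0*a+z] for z in(0,.06)])
def bb(c,p):
    q=proj(c,cyl+[p[0],p[1],0]);return np.r_[q.min(0),q.max(0)]
obs={}
for n in cs:
    manip.grab_frame(n)
    for d in manip.trace(n,"tin_center"):
        x,y,w,h=d["bbox"];b=np.array([x,y,x+w,y+h],float)
        p0=onplane(cs[n],(x+w/2,y+h/2),.03)[:2]
        r=least_squares(lambda p:bb(cs[n],p)-b,p0)
        im=cv2.imread(f"pics/{n}.png")[d["mask"]].mean(0)
        print(n,b,round(d["conf"],2),"xy",r.x.round(4),"res",r.fun.round(1),"bgr",im.round())
    for t in("waste_box","flap_bar","flap"):
      for d in manip.trace(n,t): print(n,t,d["bbox"],round(d["conf"],2))
E
```

```text
scene [147.  219.  174.  257.4] 0.9 xy [ 0.6196 -0.3936] res [-0.1  1.7  0.1 -1.6] bgr [159.  71. 128.]
scene [193.5 214.3 216.3 246.4] 0.59 xy [ 0.5753 -0.3047] res [-1.1 -1.2  1.1  1.1] bgr [171. 168. 176.]
scene waste_box [298.8, 116.4, 183.0, 150.7] 0.84
scene flap_bar [382.6, 112.1, 95.1, 116.1] 0.77
scene flap [382.0, 117.2, 100.8, 110.2] 0.58
side [255.1 177.3 283.7 214.9] 0.75 xy [ 0.5664 -0.2076] res [ 1.9 -0.1 -1.9  0.2] bgr [142.  65. 124.]
side [269.5 131.  292.3 161.2] 0.65 xy [ 0.6149 -0.3999] res [ 0.8 -1.1 -0.8  1. ] bgr [148.  73. 132.]
side [274.  153.6 296.5 190.1] 0.55 xy [ 0.5673 -0.3021] res [-0.4  0.7  0.4 -0.6] bgr [152. 151. 164.]
side waste_box [117.6, 203.2, 226.5, 144.5] 0.58
side flap_bar [119.4, 258.2, 198.6, 48.7] 0.79
side flap [114.3, 257.5, 203.1, 47.1] 0.67
```

View pics/scene_crop.png

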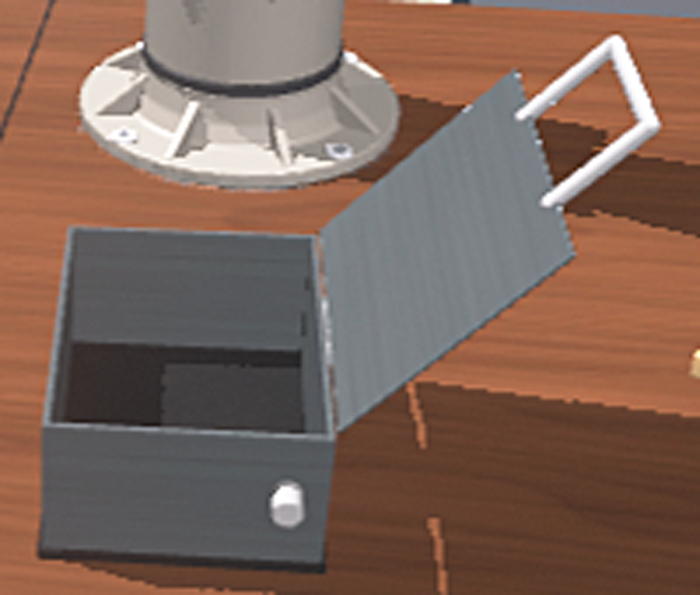

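View pics/side_crop.png

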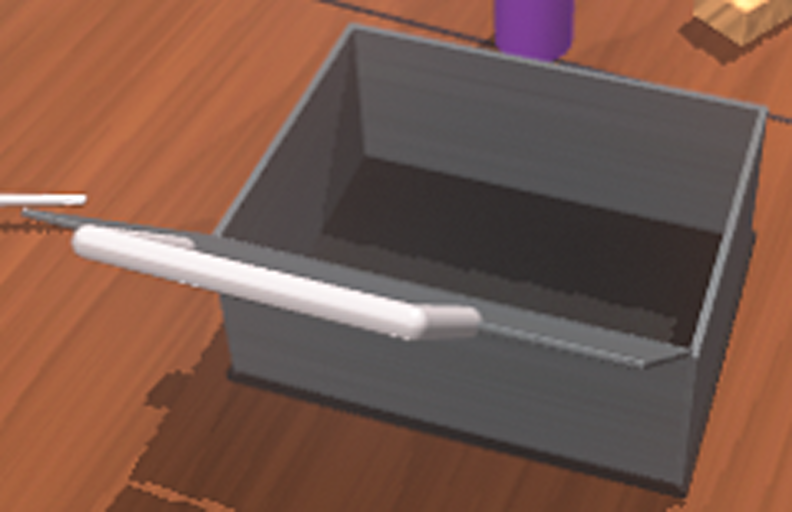

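```bash
cat >> h.py <<'E'
def boxT(p,P): return R.from_euler('z',p[2]).apply(np.atleast_2d(P))+[p[0],p[1],0]
def barpt(q,x=0): return np.array([x,.085-.232*np.cos(q),.1025+.232*np.sin(q)])
E
python3 - <<'E'
from h import *
from scipy.optimize import least_squares
X,Y,H=.115,.085,.1
S={"scene":[((X,-Y,H),(302.9,227.9)),((X,Y,H),(385.7,229.9)),((-X,-Y,H),(310,170.1)),((-X,Y,H),(380.3,172.4)),((X,-Y,0),(301.4,263.9)),((X,Y,0),(382.6,267.9))],
"side":[((X,-Y,H),(216.1,202.6)),((-X,-Y,H),(342.1,227.4)),((-X,Y,H),(320.6,302.6)),((-X,Y,0),(317.9,344.7)),((X,Y,0),(179.7,308.9))]}
B={"scene":[((-.052),(466.3,117)),((.052),(477.1,140.7))],"side":[(.052,(135.8,267.7)),(-.052,(235.8,292.6))]}
cs={n:manip.calibration(n) for n in S}
def f(p,ns=("scene","side")): return np.concatenate([(proj(cs[n],boxT(p,[a for a,_ in S[n]]))-[b for _,b in S[n]]).ravel() for n in ns])
for ns in (("scene",),("side",),("scene","side")):
    r=least_squares(f,[.55,.05,0],args=(ns,),loss="soft_l1"); print(ns,r.x.round(4),f(r.x,ns).round(1).tolist())
p=r.x
for n in B: print(n,[(proj(cs[n],boxT(p,barpt(2.3,x)))[0]-uv).round(1).tolist() for x,uv in B[n]])
np.save("box.npy",p)
print("center",p, "bar open",boxT(p,barpt(2.3)),"shut",boxT(p,barpt(0)))
# reachability along the arc
g=manip.grasp_offset
for q in np.linspace(2.3,0,9):
    P=boxT(p,barpt(q))[0]-[0,0,g]
    for k in(0,np.pi):
        s=manip.ik(P,down(p[2]+k)); print(round(q,2),P.round(3),round(k,1),None if s is None else np.round(s,2))
E
```

```text
('scene',) [0.497  0.0005 0.0877] [-0.5, -0.8, 0.8, 1.0, -0.7, -0.4, 0.1, -0.2, 1.0, 0.1, -0.6, 0.2]
('side',) [0.4947 0.0016 0.0821] [-0.8, -1.5, 0.7, -0.5, 0.4, 1.0, -1.9, -0.2, 0.7, 0.4]
('scene', 'side') [0.4953 0.001  0.0838] [-0.3, -1.4, 0.8, 0.6, -0.2, -0.8, 0.6, -0.5, 1.2, -0.5, -0.5, -0.1, -1.1, -1.7, 0.3, -0.9, 0.2, 0.5, -2.0, -0.7, 0.6, 0.2]
scene [[-0.4, 0.3], [-1.0, 0.1]]
side [[-0.2, 0.2], [-2.0, 0.0]]
center [0.49532022 0.00102512 0.08383953] bar open [[0.4752578  0.23975965 0.27550361]] shut [[ 0.5076302  -0.14545855  0.1025    ]]
2.3 [0.475 0.24  0.257] 0 [-1.23  0.13  0.72  1.86 -0.1   1.19 -1.97]
2.3 [0.475 0.24  0.257] 3.1 [-0.85  0.12  0.29  1.84 -0.04  1.19  1.11]
2.01 [0.48  0.185 0.293] 0 [-1.16  0.06  0.71  1.84 -0.04  1.26 -1.92]
2.01 [0.48  0.185 0.293] 3.1 [-0.85  0.06  0.38  1.82 -0.02  1.26  1.19]
1.72 [0.485 0.121 0.313] 0 [-1.09  0.01  0.74  1.84 -0.    1.3  -1.84]
1.72 [0.485 0.121 0.313] 3.1 [-0.85  0.02  0.49  1.83 -0.01  1.3   1.3 ]
1.44 [0.491 0.055 0.314] 0 [-1.05 -0.02  0.81  1.85  0.01  1.3  -1.72]
1.44 [0.491 0.055 0.314] 3.1 [-0.85 -0.    0.62  1.84  0.    1.3   1.42]
1.15 [ 0.496 -0.009  0.295] 0 [-1.04  0.    0.95  1.88 -0.    1.27 -1.58]
1.15 [ 0.496 -0.009  0.295] 3.1 [-0.87  0.01  0.78  1.87 -0.01  1.26  1.56]
0.86 [ 0.501 -0.065  0.26 ] 0 [-1.06  0.1   1.16  1.92 -0.1   1.19 -1.35]
0.86 [ 0.501 -0.065  0.26 ] 3.1 [-0.85  0.07  0.92  1.91 -0.06  1.19  1.74]
0.57 [ 0.505 -0.108  0.21 ] 0 [-0.96  0.31  1.29  1.96 -0.33  1.11 -1.02]
0.57 [ 0.505 -0.108  0.21 ] 3.1 [-0.77  0.19  0.99  1.96 -0.18  1.09  1.95]
0.29 [ 0.507 -0.136  0.149] 0 [-0.57  0.28  0.85  2.   -0.25  0.97 -1.08]
0.29 [ 0.507 -0.136  0.149] 3.1 [-0.63  0.3   0.93  2.01 -0.29  0.97  2.1 ]
0.0 [ 0.508 -0.145  0.084] 0 [-0.63  0.47  1.01  2.06 -0.52  0.88 -0.81]
0.0 [ 0.508 -0.145  0.084] 3.1 [-0.48  0.39  0.79  2.06 -0.37  0.84  2.17]
```

```bash
python3 - <<'E'
from h import *
c=manip.calibration("scene"); t=np.array([.571,-.3035])
can=onplane(c,(168,222),0)[:2]+np.array([-.022,0]); cork=onplane(c,(225,204),.015)[:2]
print("can",can,"cork",cork)
obs={"can":(can,.027),"cork":(cork,.038),"pA":(np.array([.617,-.397]),.026),"pB":(np.array([.566,-.208]),.026)}
best=None
for d in range(-90,90,10):
    a=np.radians(d);u=np.array([np.cos(a),np.sin(a)])
    cl=min(np.linalg.norm(o-t-s*k*u)-r-.01 for o,r in obs.values() for s in(-1,1) for k in(.035,.05,.06))
    sols=[manip.ik([*t,.15],down(a-np.pi/2+k)) is not None for k in(0,np.pi)]
    print(d,round(cl,3),sols)
p=np.load("box.npy")
for k in(0,np.pi): print(k, manip.ik([p[0],p[1],.06],down(p[2]+np.pi/2+k)))
manip.line_to([.203,.644,.45],v=.3); print(manip.current_time())
E
```

```text
can [ 0.49977455 -0.41984266] cork [ 0.44609107 -0.29716844]
-90 -0.0 [True, True]
-80 0.001 [True, True]
-70 0.006 [True, True]
-60 0.009 [True, True]
-50 0.012 [True, True]
-40 0.019 [True, True]
-30 0.028 [True, True]
-20 0.022 [True, True]
-10 0.018 [True, True]
0 0.017 [True, True]
10 0.02 [True, True]
20 0.026 [True, True]
30 0.033 [True, True]
40 0.04 [True, True]
50 0.03 [True, True]
60 0.02 [True, True]
70 0.011 [True, True]
80 0.004 [True, True]
0 [-0.76508458  0.36576479  0.76809162  2.14273338 -0.36721718  0.76444975
  0.32353096]
3.141592653589793 [-1.04248933  0.6071218   1.21825019  2.15290556 -0.74740669  0.90703687
 -2.43181723]
2.0583
```

```bash
python3 - <<'E'
from h import *
from scipy.optimize import least_squares
yaw=np.radians(120); T=lambda:print("t",manip.current_time(),np.round(manip.current_tool_pos(),3),np.round(manip.current_joints(),2))
manip.move_ptp([.45,.3,.5],down(yaw)); T()
manip.move_ptp([.571,-.3035,.26],down(yaw)); T()
c=manip.calibration("wrist"); im=manip.grab_frame("wrist"); save("wrist1",im)
a=np.linspace(0,2*np.pi,40)
cyl=np.vstack([np.c_[.025*np.cos(a),.025*np.sin(a),0*a+z] for z in(0,.06)])
def bb(p):
    q=proj(c,cyl+[p[0],p[1],0]);return np.r_[q.min(0),q.max(0)]
for d in manip.trace("wrist","tin_center"):
    x,y,w,h=d["bbox"];b=np.array([x,y,x+w,y+h],float)
    r=least_squares(lambda p:bb(p)-b,onplane(c,(x+w/2,y+h/2),.03)[:2])
    print(b.round(),round(d["conf"],2),"xy",r.x.round(4),"res",r.fun.round(1),im[d["mask"]].mean(0).round())
E
```

```text
t 3.6333 [0.449 0.302 0.499] [-1.11  0.08  0.44  1.39 -0.03  1.69 -0.15]
t 5.9833 [ 0.572 -0.302  0.26 ] [-0.13  0.38  0.71  1.6  -0.26  1.26  1.14]
[248. 225. 292. 279.] 0.96 xy [ 0.6197 -0.3973] res [ 0.7 -0.5 -0.7  0.4] [138.  73. 162.]
[288.  74. 335. 127.] 0.7 xy [ 0.567  -0.2168] res [-1.   1.4  0.9 -1.5] [172.  88. 209.]
[251. 150. 296. 199.] 0.67 xy [ 0.5735 -0.309 ] res [ 0.3 -1.1 -0.3  1. ] [204. 202. 198.]
```

View pics/wrist1.png

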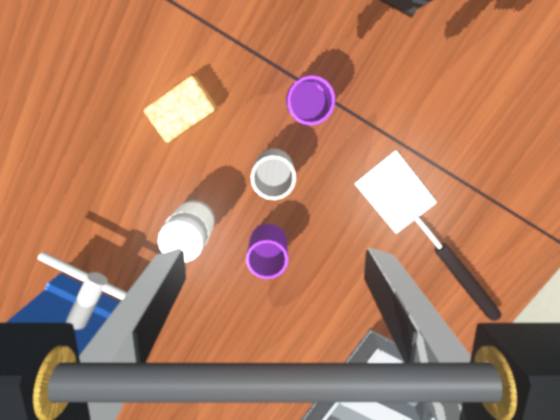

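The wrist picture shows the steel tin at (273,175), with purple tins at (310,100) and (267,252). The jaws, left to right in the picture, close in on the tin with clear space on both sides.

```bash
python3 - <<'E'
from h import *
p=np.load("box.npy"); T=lambda s:print(s,round(manip.current_time(),2),np.round(manip.current_tool_pos(),3),round(manip.current_grip_width(),4),np.round(manip.current_force(),1))
xy=[.573,-.306]
print(manip.line_to([*xy,.10],v=.2), manip.line_to([*xy,.022],v=.1,contact_N=10)); T("down")
manip.grasp(20); T("grip")
manip.line_to([*xy,.30],v=.2); T("up")
D=boxT(p,[[.01,-.005,0]])[0]; o=down(p[2]+np.pi/2)
manip.move_ptp([D[0],D[1],.30],o); T("over")
save("wrist2",manip.grab_frame("wrist"))
save("side2",manip.grab_frame("side"))
E
```

```text
False False
down 7.97 [ 0.573 -0.306  0.023] 0.094 [-1.1 -0.8 -0.7]
grip 8.73 [ 0.573 -0.306  0.022] 0.0493 [-0.9 -0.4  0.8]
up 10.28 [ 0.573 -0.306  0.299] 0.0493 [-0.5  0.8 -0.1]
over 11.46 [ 0.506 -0.004  0.3  ] 0.0493 [-0.3 -0.8 -1.2]
```

View pics/side2.png

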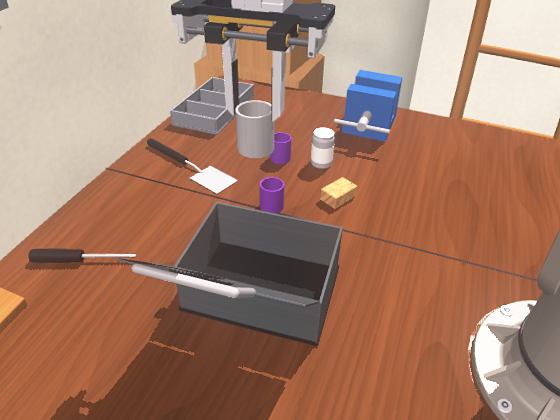

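The side picture shows the tin hanging between the fingers at (255,130), over the box, with the purple tins untouched.

```bash
python3 - <<'E'
from h import *
p=np.load("box.npy"); T=lambda s:print(s,round(manip.current_time(),2),np.round(manip.current_tool_pos(),3),round(manip.current_grip_width(),4),np.round(manip.current_force(),1))
x,y,_=manip.current_tool_pos()
manip.line_to([x,y,.12],v=.15)
print(manip.line_to([x,y,.027],v=.06,contact_N=5)); T("in")
manip.let_go(); T("open")
manip.line_to([x,y,.40],v=.2); T("up")
save("scene3",manip.grab_frame("scene")); 
im=manip.grab_frame("wrist"); save("wrist3",im)
g=manip.grasp_offset; b=boxT(p,barpt(2.3))[0]
for k in(0,np.pi):
    s=manip.ik([b[0],b[1],b[2]-g+.08],down(p[2]+k)); print(k,np.round(s,2))
print(np.round(manip.current_joints(),2))
# arc w/ tilt feasibility: tilt about box x
for k in(0,np.pi):
  for tilt in (0,15,20):
    q=0; P=boxT(p,barpt(q))[0]; Rm=R.from_euler('z',p[2])*R.from_euler('x',np.radians(tilt))*R.from_euler('z',k)*R.from_euler('x',np.pi)
    s=manip.ik(P+Rm.apply([0,0,g]),Rm.as_rotvec()); print(k,tilt,None if s is None else np.round(s,2), Rm.as_matrix()[:,2].round(2))
E
```

```text
False
in 14.61 [ 0.506 -0.004  0.027] 0.049 [0.9 0.7 0.7]
open 15.44 [ 0.506 -0.004  0.027] 0.0939 [ 0.8 -1.2 -0.3]
up 17.46 [ 0.506 -0.004  0.399] 0.0937 [ 0.  -0.1 -0.9]
0 [-1.02  0.07  0.47  1.72 -0.03  1.35 -2.03]
3.141592653589793 [-1.08  0.07  0.54  1.73 -0.04  1.35  1.11]
[-0.84 -0.02  0.72  1.67  0.01  1.48 -0.04]
0 0 [-0.54  0.41  0.87  2.06 -0.42  0.85 -0.91] [ 0. -0. -1.]
0 15 [-0.33  0.52  0.87  1.98 -0.7   1.09 -0.57] [-0.02  0.26 -0.97]
0 20 [-0.23  0.54  0.8   1.94 -0.73  1.16 -0.53] [-0.03  0.34 -0.94]
3.141592653589793 0 [-0.46  0.38  0.76  2.06 -0.35  0.84  2.16] [-0.  0. -1.]
3.141592653589793 15 [-0.32  0.51  0.86  1.98 -0.69  1.09  2.56] [-0.02  0.26 -0.97]
3.141592653589793 20 [-0.28  0.57  0.88  1.95 -0.77  1.19  2.66] [-0.03  0.34 -0.94]
```

View pics/wrist3.png

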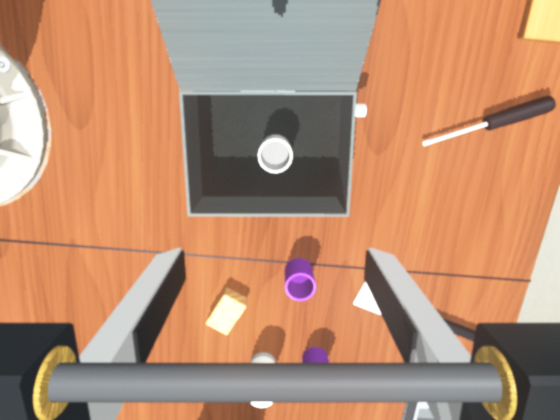

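The wrist picture shows the steel tin standing inside the box at (275,154). The flap is still open above it, and the purple tin is outside at (300,280).

```bash
cat >> h.py <<'E'
def pose(p,q,tilt=0.,rad=0.,g=None):
    "tool pose with the bar at the grasp point; rad = radial correction"
    g=manip.grasp_offset if g is None else g
    Rm=R.from_euler('z',p[2])*R.from_euler('x',tilt)*R.from_euler('x',np.pi)
    b=barpt(q)+rad*np.array([0,-np.cos(q),np.sin(q)])
    return boxT(p,b)[0]+Rm.apply([0,0,g]),Rm.as_rotvec()
E
python3 - <<'E'
from h import *
p=np.load("box.npy"); T=lambda s:print(s,round(manip.current_time(),2),np.round(manip.current_tool_pos(),4),round(manip.current_grip_width(),4),np.round(manip.current_force(),1))
c=manip.calibration("wrist"); X,Y,H=.115,.085,.1
print(proj(c,boxT(p,[(-X,Y,H),(X,Y,H),(-X,-Y,H),(X,-Y,H)])).round(0).tolist(),"seen 181,93 358,91 187,216 351,214")
P,o=pose(p,2.3)
manip.move_ptp(P+[0,0,.08],o); T("above")
im=manip.grab_frame("wrist"); save("wrist4",im)
print(manip.line_to(P,v=.08,contact_N=6)); T("at")
save("scene4",manip.grab_frame("scene"))
s=cv2.resize(cv2.imread("pics/scene4.png")[60:270,290:500],None,fx=2,fy=2); w=cv2.resize(cv2.imread("pics/wrist4.png"),None,fx=.67,fy=.67)
out=np.zeros((420,420+w.shape[1],3),np.uint8); out[:,:420]=s; out[:w.shape[0],420:]=w; cv2.imwrite("pics/both4.png",out)
E
```

```text
[[178.0, 88.0], [356.0, 88.0], [186.0, 213.0], [348.0, 214.0]] seen 181,93 358,91 187,216 351,214
above 19.37 [0.4754 0.2394 0.3368] 0.094 [ 0.6  0.1 -0.2]
False
at 20.57 [0.4755 0.2399 0.2572] 0.0938 [ 0.3 -0.  -0.5]
```

View pics/both4.png

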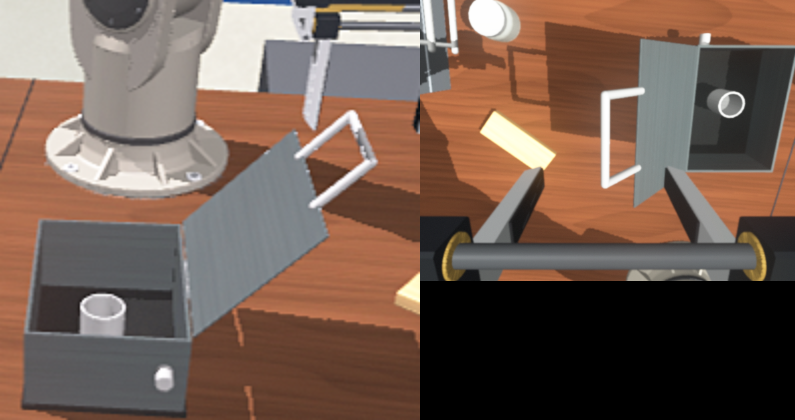

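The scene half shows the bar between the two fingers, and the tin standing in the box. The wrist half, taken above the bar, shows the bar centred between the fingers.

```bash
python3 - <<'E'
from h import *
p=np.load("box.npy"); T=lambda s:print(s,round(manip.current_time(),2),np.round(manip.current_tool_pos(),4),round(manip.current_grip_width(),4),np.round(manip.current_force(),1))
p[0]+=.001;p[1]-=.0015;np.save("box.npy",p)
T("pre"); manip.grasp(15); T("grip")
tilt=lambda q:np.radians(15)*(1-q/2.3)
for q in(2.25,2.15,2.05):
    manip.line_to(*pose(p,q,tilt(q)),v=.04); T(q)
E
```

```text
pre 20.62 [0.4755 0.2399 0.2572] 0.0942 [ 0.  -0.2  0.6]
grip 22.03 [0.4752 0.2398 0.2567] 0.0006 [-0.2  0.2 -0.8]
2.25 22.5 [0.4771 0.2294 0.2644] -0.0 [-0.2  1.3  0.4]
2.15 23.23 [0.4785 0.2112 0.2778] 0.0004 [ 0.6  0.  -0.1]
2.05 23.95 [0.4802 0.1915 0.2896] 0.0004 [ 0.5 -0.8 -1.7]
```

The grip closed on nothing, so I'll look before moving again.

```bash
python3 - <<'E'
from h import *
p=np.load("box.npy")
ims=[]
for n,(u0,v0,u1,v1) in(("scene",(290,40,490,240)),("side",(100,120,360,320))):
    im=manip.grab_frame(n); c=manip.calibration(n); im=cv2.resize(im,None,fx=2,fy=2)
    for P,col in((manip.current_tool_pos(),(255,0,0)),(boxT(p,barpt(2.3))[0],(0,255,0)),(boxT(p,barpt(2.05))[0],(255,255,0)),(boxT(p,barpt(2.3,.052))[0],(0,255,255)),(boxT(p,barpt(2.3,-.052))[0],(0,255,255))):
        u=proj(c,P)[0]*2; cv2.circle(im,(int(u[0]),int(u[1])),3,col,1); print(n,u.round())
    ims.append(im[2*v0:2*v1,2*u0:2*u1][:400,:400])
save("both5",np.hstack(ims))
print(manip.current_tool_pos(),manip.current_tool_rot())
E
```

```text
scene [894. 243.]
scene [940. 257.]
scene [896. 225.]
scene [951. 282.]
scene [930. 235.]
side [403. 473.]
side [366. 557.]
side [400. 444.]
side [271. 533.]
side [467. 582.]
[0.48008054 0.19158479 0.28944846] [-3.11052446e+00 -1.31041057e-01  2.17833468e-03]
```

View pics/both5.png

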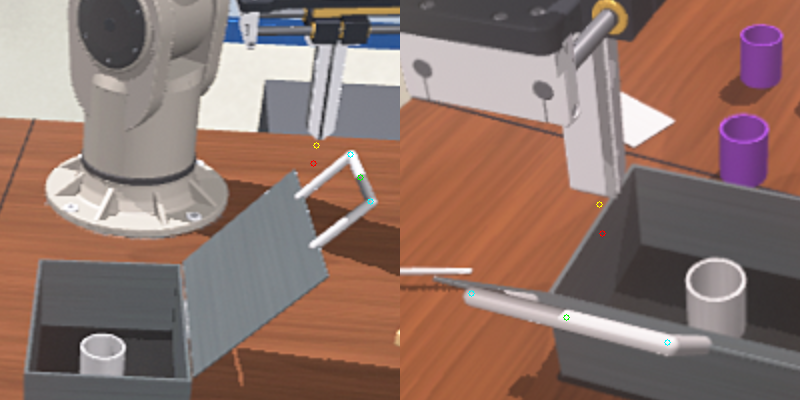

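The pictures show the bar exactly where the fit puts it (green and cyan marks). The real fingertips end well short of the reported TCP (red mark), so I'll triangulate the tips.

```bash
python3 - <<'E'
from h import *
def tri(obs):
    A=[];b=[]
    for n,uv in obs:
        c=manip.calibration(n);d=ray(c,uv);d/=np.linalg.norm(d);M=np.eye(3)-np.outer(d,d);A.append(M);b.append(M@np.array(c["eye"]))
    x=np.linalg.lstsq(np.vstack(A),np.hstack(b),rcond=None)[0]
    return x,[(proj(manip.calibration(n),x)[0]-uv).round(1) for n,uv in obs]
x,r=tri([("scene",(449,109)),("side",(201,216))]); 
P=np.array(manip.current_tool_pos());Rm=R.from_rotvec(manip.current_tool_rot())
print(x,r,"offset in tool frame",Rm.inv().apply(x-P))
im=manip.grab_frame("side")[150:240,140:260]; a=cv2.resize(im,None,fx=3.3,fy=3.3)
im=manip.grab_frame("scene")[60:150,400:520]; b=cv2.resize(im,None,fx=3.3,fy=3.3)
save("tips",np.hstack([a,b]))
E
```

```text
[0.47856989 0.19096903 0.31607069] [array([-0.3, -0.3]), array([-0.5,  0.6])] offset in tool frame [-0.00156258 -0.0002681  -0.02662501]
```

View pics/tips.png

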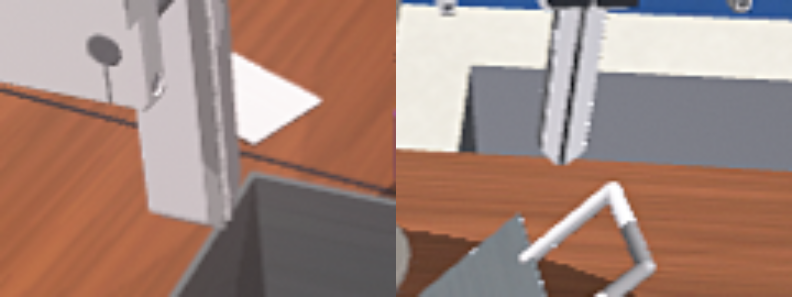

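The real tips sit about 27 mm behind the reported TCP. That fits the tin having been held near its rim. I'll use an effective grasp offset of 40 mm, which puts the bar 13 mm up the pads.

```bash
sed -i 's/g=manip.grasp_offset if g is None else g/g=.040 if g is None else g/' h.py; python3 - <<'E'
from h import *
p=np.load("box.npy"); T=lambda s:print(s,round(manip.current_time(),2),np.round(manip.current_tool_pos(),4),round(manip.current_grip_width(),4),np.round(manip.current_force(),1))
P,o=pose(p,2.3)
x=np.array(manip.current_tool_pos()); manip.line_to(x+[0,0,.05],v=.2)
manip.let_go()
manip.line_to(P+[0,0,.08],o,v=.15); T("above")
print(manip.line_to(P,v=.1,contact_N=6)); T("at")
manip.grasp(15); T("grip")
if manip.current_grip_width()>.006:
    for q in(2.25,2.2):
        manip.line_to(*pose(p,q,np.radians(18)*(1-q/2.3)),v=.03); T(q)
E
```

```text
above 26.5 [0.4762 0.2381 0.3153] 0.0938 [0.5 0.1 0.2]
False
at 27.45 [0.4766 0.2384 0.2361] 0.0941 [ 0.  -0.1 -0.5]
grip 28.71 [0.4762 0.2384 0.2355] 0.0095 [-0.3  0.6 -0.9]
2.25 29.24 [0.477  0.2297 0.2432] 0.0095 [-0.8  1.9  0.3]
2.2 29.77 [0.4777 0.2209 0.2502] 0.0094 [-2.1  3.1  2.2]
```

```bash
cat > arc.py <<'E'
from h import *
import sys
p=np.load("box.npy"); q0,q1,v,rad=map(float,sys.argv[1:5])
Rb=R.from_euler('z',p[2])
n=int(np.ceil((q0-q1)/.1-1e-6))
for q in np.linspace(q0,q1,n+1)[1:]:
    manip.line_to(*pose(p,q,np.radians(18)*(1-q/2.3),rad),v=v)
    F=Rb.inv().apply(manip.current_force()); w=manip.current_grip_width()
    er=np.array([0,-np.cos(q),np.sin(q)]); et=np.array([0,np.sin(q),np.cos(q)])
    Fr=F@er; rad=float(np.clip(rad+.00015*Fr if abs(Fr)>3 else rad,-.006,.006))
    print(round(q,2),round(manip.current_time(),2),"w",round(w,4),"Fr",round(Fr,1),"Ft",round(F@et,1),"Fx",round(F[0],1),"rad",round(rad,4))
    if w<.007 or np.linalg.norm(F)>30: print("STOP");break
E
python3 arc.py 2.2 1.2 .045 0
```

```text
2.1 30.43 w 0.0093 Fr 4.0 Ft 0.6 Fx -1.2 rad 0.0006
2.0 31.09 w 0.0094 Fr -3.0 Ft 0.1 Fx 0.1 rad 0.0006
1.9 31.75 w 0.009 Fr 0.3 Ft 0.6 Fx -1.8 rad 0.0006
1.8 32.41 w 0.0094 Fr 0.7 Ft -0.3 Fx -2.9 rad 0.0006
1.7 33.07 w 0.0095 Fr -0.4 Ft -1.0 Fx -2.4 rad 0.0006
1.6 33.73 w 0.0094 Fr -1.9 Ft -1.5 Fx -2.0 rad 0.0006
1.5 34.38 w 0.0095 Fr -0.3 Ft 0.0 Fx -2.4 rad 0.0006
1.4 35.04 w 0.0092 Fr -1.1 Ft -0.9 Fx -2.3 rad 0.0006
1.3 35.7 w 0.0094 Fr -0.8 Ft -0.5 Fx -2.0 rad 0.0006
1.2 36.36 w 0.0095 Fr -0.3 Ft -1.8 Fx -2.2 rad 0.0006
```

```bash
python3 arc.py 1.2 0.3 .045 .0006 && python3 arc.py .3 .1 .03 .0006; python3 -c "
from h import *
print(np.round(manip.current_joints(),2)); P,o=pose(np.load('box.npy'),-.02,np.radians(18)); print(manip.ik(P,o))"
```

```text
1.1 37.02 w 0.0095 Fr -2.3 Ft -1.8 Fx -1.3 rad 0.0006
1.0 37.67 w 0.0096 Fr -1.0 Ft -2.8 Fx -2.6 rad 0.0006
0.9 38.33 w 0.0094 Fr -1.8 Ft -1.3 Fx -2.9 rad 0.0006
0.8 38.99 w 0.0093 Fr -1.9 Ft -1.8 Fx -2.0 rad 0.0006
0.7 39.65 w 0.0095 Fr -2.1 Ft -2.6 Fx -1.4 rad 0.0006
0.6 40.31 w 0.0096 Fr -2.7 Ft -1.8 Fx -2.1 rad 0.0006
0.5 40.97 w 0.0094 Fr -1.6 Ft -3.1 Fx -0.7 rad 0.0006
0.4 41.62 w 0.0094 Fr -1.5 Ft -2.6 Fx -0.4 rad 0.0006
0.3 42.28 w 0.0096 Fr -2.2 Ft -3.1 Fx -1.3 rad 0.0006
0.2 43.2 w 0.0096 Fr -0.4 Ft -2.3 Fx -0.8 rad 0.0006
0.1 44.12 w 0.0095 Fr -1.5 Ft -1.9 Fx -0.3 rad 0.0006
[-0.21  0.47  0.71  1.96 -0.64  1.08 -0.64]
[-0.17206913  0.5156442   0.67763218  1.97252444 -0.6828503   1.05423048
 -0.58502633]
```

```bash
python3 arc.py .1 .02 .02 .0006; python3 - <<'E'
from h import *
p=np.load("box.npy"); T=lambda s:print(s,round(manip.current_time(),2),np.round(manip.current_tool_pos(),4),round(manip.current_grip_width(),4),np.round(manip.current_force(),1))
t=np.radians(18)
print(manip.line_to(*pose(p,-.045,t,.0006),v=.01,contact_N=8)); T("pressed")
print("nominal shut",pose(p,0,t,.0006)[0].round(4))
save("scene6",manip.grab_frame("scene"));save("side6",manip.grab_frame("side"))
save("both6",np.hstack([cv2.resize(cv2.imread("pics/%s6.png"%n)[v:v+220,u:u+200],None,fx=2,fy=2)[:,:,::-1] for n,u,v in(("scene",240,90),("side",160,150))]))
E
```

```text
0.02 45.19 w 0.0092 Fr -0.6 Ft -2.1 Fx 1.0 rad 0.0006
True
pressed 45.94 [ 0.5076 -0.1352  0.0635] 0.0096 [-0.  -1.2  6.4]
nominal shut [ 0.5076 -0.1352  0.0645]
```

View pics/both6.png

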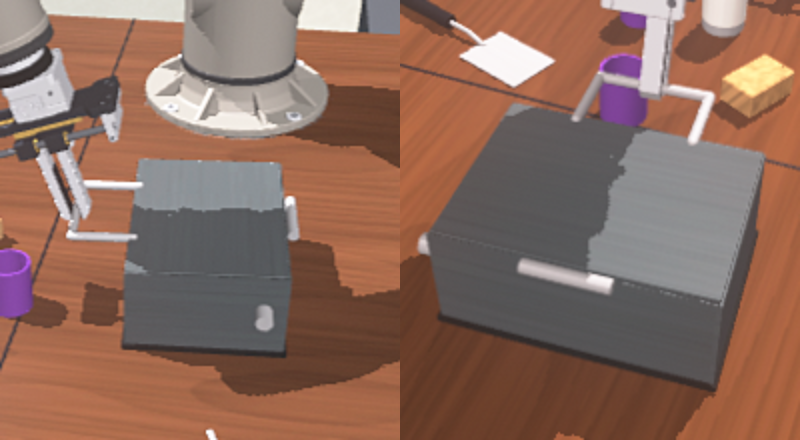

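The flap lies level on the rim in both views. The bar is still held at scene crop (75,215), and the downward contact shows it's seated. I'll release it and back out along the tool axis.

```bash
python3 - <<'E'
from h import *
p=np.load("box.npy"); T=lambda s:print(s,round(manip.current_time(),2),np.round(manip.current_tool_pos(),4),round(manip.current_grip_width(),4),np.round(manip.current_force(),1))
manip.let_go(); T("open")
x=np.array(manip.current_tool_pos()); Rm=R.from_rotvec(manip.current_tool_rot())
print(manip.line_to(x+Rm.apply([0,0,-.10]),v=.06,contact_N=8)); T("back")
x=np.array(manip.current_tool_pos()); manip.line_to(x+[0,0,.15],v=.2); T("up")
save("scene7",manip.grab_frame("scene"));save("side7",manip.grab_frame("side"))
c=manip.calibration("side"); print("bar shut px side",proj(c,boxT(p,[barpt(0,-.05),barpt(0,.05)])).round(1).tolist())
save("both7",np.hstack([cv2.resize(cv2.imread("pics/%s7.png"%n)[v:v+220,u:u+200],None,fx=2,fy=2)[:,:,::-1] for n,u,v in(("scene",210,90),("side",160,130))]))
E
```

```text
open 47.38 [ 0.5072 -0.1348  0.0632] 0.094 [-0.1 -0.1  0.2]
False
back 49.19 [ 0.5097 -0.1654  0.1581] 0.0941 [-0.3 -0.4  0.2]
up 50.09 [ 0.5093 -0.1651  0.3072] 0.0941 [ 0.6 -0.1 -0.4]
bar shut px side [[312.9, 196.0], [260.3, 186.0]]
```

View pics/both7.png

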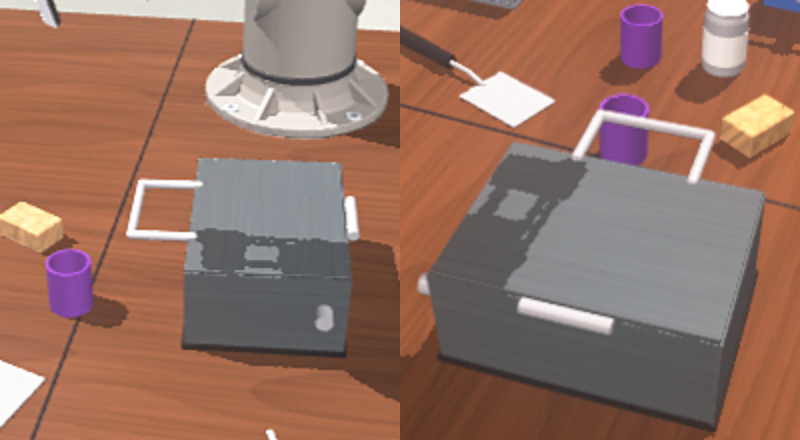

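The flap is shut on the rim and the bar is free at side crop (655,122), matching its computed shut position. The gripper is clear and the purple tins still stand upright. Handing in.

```bash
python3 -c "
from h import *
manip.finish_job(); print(manip.current_time())"
```

```text
the job is handed in; nothing more can be done
the job is handed in; nothing more can be done
```

The steel tin is in the waste box, the flap is shut and let go, and the job was handed in at about 50 s on the robot's clock. I eased the flap down gripping its bar the whole way, in small steps at 20–45 mm/s. I stopped when it pressed on the rim, then opened the jaws and backed out.

**Last checks**
- **Tin:** the wrist picture, taken before closing, showed it standing inside the box.
- **Easing down:** the grip stayed at about 9.5 mm on the 10 mm bar all the way, and forces on the tool were 4 N or less at every check. The flap met the rim within 1 mm of its computed shut height.
- **After release:** both cameras showed the flap level on the rim and the gripper clear, touching nothing. The purple tins, white can and cork were not knocked over.

**What disagreed**
- **Missed first grip:** my first grip on the bar closed on nothing. The pictures put the real fingertips about 27 mm short of the reported tool point. I allowed for this and the second grip held. The missed try touched nothing.
- **Box position:** the wrist camera put the box about 3 mm from where the two fixed cameras did. I used a value in between.

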